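# Set the bench caliper from a block and lock it

### The job

Set the bench caliper to the length of the longer of the two aluminium blocks: take that block from the tray and lay it lengthwise on the caliper's bed between the jaws, let go of it, then push the sliding jaw by its round thumb pad until the block is nipped between both jaws, gently and without tilting the jaw. With the block still nipped, press the lock lever down flat, then lift the block out and put it back upright in the tray, leaving the caliper locked at that setting. Leave the shorter block and the other things on the table where they are.

Things in the scene. Friction and masses are not known exactly. Their poses are not given: they have to be found in the camera images.
- long_block: The longer block: aluminium, 36 (its x) x 92 (its y, its length) x 40 mm high, about 0.34 kg, two screw holes drawn on its top. Origin: centre of its underside.
- short_block: The shorter block, same look: 36 x 66 (its y) x 40 mm high. Origin: centre of its underside. Stays in the tray.
- tray: Shallow light wood tray, 190 (its x) x 150 (its y) mm, walls 5 mm thick and 12 mm high, floor 5 mm above the table; fixed. Both blocks lie in it side by side, about 90 mm apart along its x, their length about along its y. Origin: centre of its underside.
- anvil (a point): Foot of the fixed jaw's measuring face, at the middle of its width, on the caliper's bed (bed top 12 mm above the table; the bed is 100 mm wide in x). The bench caliper is a grey base plate, 100 x 250 mm, fixed to the table, with a steel fixed jaw at one end and a steel sliding jaw. This point has the caliper's axes: z up, y from the fixed jaw toward the sliding jaw (the jaw opens along +y, closes along -y), x across. Both jaws are 64 mm wide in x and rise 56 mm above the bed.
- carriage (a joint): The sliding jaw's carriage: the value is the gap between the jaws in m (0 shut, 0.14 fully open). It stays where it is left; sliding takes about 3 N. A block standing loose on the bed is pushed along by the closing jaw until it meets the fixed jaw.
- jaw (a joint): Tilt of the sliding jaw on its carriage, rad, 0 = upright and square to the bed, + = leaning toward the fixed jaw. It is held by a spring, 3 N m/rad, about a pivot 6 mm above the bed, so a push high on the jaw tilts it; a push on the thumb pad (22 mm above the bed, level with the middle of a block) does not.
- pad (a point): Centre of the outer face of the round black thumb pad (28 mm diameter) on the back of the sliding jaw, 40 mm behind the jaw's measuring face and 34 mm above the table, facing the caliper's +y. Its underside is 20 mm, the carriage below it 19 mm above the table. It moves with the jaw.
- lock (a joint): Lock lever of the caliper: 0 = raised about 52 degrees (unlocked), 0.9 rad = pressed down flat (locked). Friction about 0.06 N m; it stays where it is left.
- lock_pivot (a point): Hinge of the lock lever, at the carriage's side, 26 mm above the table, 31 mm behind the sliding jaw's face; moves with the carriage and has the caliper's axes. The black lever, 66 mm long, 14 to 20 mm wide and 7 mm thick, points from it to the caliper's -x; raised, its tip is 41 mm out and about 52 mm above the hinge; flat, it lies level with the hinge, 66 mm out.
- lock_tip (a point): Free end of the lock lever.
- glue_bottle: White glue bottle, 55 mm diameter, 155 mm tall, standing loose behind the work; bystander. Origin: centre of its underside.
- tape_roll: Roll of black tape lying flat, 62 mm across, 19 mm high, loose; bystander. Origin: centre of its underside.
- sticky_pad: Stack of yellow note sheets, 77 x 77 x 44 mm, loose; bystander. Origin: centre of its underside.
Things that resemble listed ones, but are neither listed nor needed, are in the scene too. Leave any pink look-alike of the long_block alone.

How it is judged:
On the way, in this order (a step that is already met when the one before it is completed fails the run):
1. the longer block lies on the caliper's bed between the jaws, lengthwise, let go (x of long_block in the frame of anvil between -0.02 and 0.02 m and y of long_block in the frame of anvil between 0.042 and 0.105 m and z of long_block in the frame of anvil between -0.004 and 0.004 m and angle between long_block's own z axis and vertical below 0.08 rad and angle between the y axis of long_block and the y axis of anvil, either way round below 0.26 rad and contact force between the fingers and long_block below 0.1 N), for 0.2 s.
2. the sliding jaw is closed on the block until it touches, upright, the block nipped between both jaws (x of long_block in the frame of anvil between -0.02 and 0.02 m and y of long_block in the frame of anvil between 0.042 and 0.105 m and z of long_block in the frame of anvil between -0.004 and 0.004 m and angle between long_block's own z axis and vertical below 0.08 rad and angle between the y axis of long_block and the y axis of anvil, either way round below 0.26 rad and value of joint carriage between 0.089 and 0.0955 m and value of joint jaw between -0.05 and 0.05 rad and contact force between jaw and long_block above 0.3 N), for 0.1 s.
3. the lock lever is pressed down with the block still nipped (x of long_block in the frame of anvil between -0.02 and 0.02 m and y of long_block in the frame of anvil between 0.042 and 0.105 m and z of long_block in the frame of anvil between -0.004 and 0.004 m and angle between long_block's own z axis and vertical below 0.08 rad and angle between the y axis of long_block and the y axis of anvil, either way round below 0.26 rad and value of joint carriage between 0.089 and 0.0955 m and value of joint jaw between -0.05 and 0.05 rad and value of joint lock above 0.78 rad), for 0.2 s.
At the end, for the whole second after the job is handed in: The longer block lies upright, released and at rest on the tray's floor; the caliper's gap is still the block's 92 mm (89 to 95.5 mm), its jaw upright within 0.05 rad, its lock lever down (at least 0.78 of 0.9 rad) (value of joint carriage between 0.089 and 0.0955 m and value of joint jaw between -0.05 and 0.05 rad and value of joint lock above 0.78 rad and x of long_block in the frame of tray between -0.085 and 0.085 m and y of long_block in the frame of tray between -0.065 and 0.065 m and z of long_block in the frame of tray between 0.001 and 0.009 m and angle between long_block's own z axis and vertical below 0.08 rad and linear speed of long_block below 0.02 m/s and contact force between the fingers and long_block below 0.1 N); the robot touches nothing.
It fails at once if the sliding jaw tilts by more than 0.08 rad (value of joint jaw above 0.08 rad or value of joint jaw below -0.08 rad).
It fails at once if the shorter block is moved by more than 30 mm (distance of short_block from where it was at the start of the episode above 0.03 m).
It fails at once if the glue bottle, the tape roll or the note stack is moved by more than 30 mm (distance of any of glue_bottle, tape_roll, sticky_pad from where it was at the start of the episode above 0.03 m).
It also fails if it takes over 72 s, if anything falls off the work surface, if the arm or the gripper's body presses on something with over 40 N, if the wrist force passes 120 N, or if a joint passes its speed limit or range.

### The arm

A 7-joint arm with a two-finger parallel gripper is mounted at the origin on the work surface; the furniture and walls round the work are solid. World frame = base frame: x ahead of the robot, y to its left, z up, the work surface at z = 0. Lengths are in m, angles in rad, forces in N, time in s.
With the tool pointing down it reaches from about 0.4 to 0.85 m from the base axis. Payload 10.4 kg.
Tool frame: the origin (TCP) lies on the centre line of the jaws, within the pads' length; the fingertips stand 25 mm ahead of it and the grasp point (between the pads) lies 6 mm ahead of it (manip.finger_overhang is the distance from the TCP to the fingertips, in m); z points along the fingers, y is the direction in which the jaws open and shut (so a half turn about z gives the same grasp; the last joint's range is limited). The gripper opens to 85 mm and grips with 20 to 120 N. Pads are 22 mm wide; open, the fingers measure 114 mm over their backs; the gripper's body (76 mm by 85 mm) begins 54 mm behind the grasp point. The pads swing forward as they close: fully open they stand 13 mm farther back than shut.
Start: joints at [1.161, 0.332, -0.065, 1.46, 0.022, 1.35, -0.088], TCP at [0.236, -0.579, 0.229] pointing down, gripper open.
Joint ranges: [-2.6, 2.6], [-0.5, 2.12], [-1.47, 1.34], [0.16, 2.42], [-1.27, 4.41], [0.06, 2.06], [-2.6, 2.6]. Speed limits (rad/s): [2.22, 2.22, 2.79, 2.79, 3.14, 3.14, 3.14].

### API

Orientations are given as a unit quaternion [w, x, y, z].
In Python, from cell import read_state, vision, manip gives the robot as it stands.
- The arm moves only by the tool servo_tool, never from a script. Its argument "rows" is a list of rows, each a list of 3 entries, a list of its own where there are three numbers: the shift along the tool's x, y, z in cm, then the turn about the tool's z in degrees, then the opening, from 0 (shut) to 1 (fully open). A call has 1 to 12 rows; each row is the pose to reach, as a shift and turn from the pose commanded when the call began, along the tool's axes at that moment; what a row does not reach only later rows make up. A row lasts 1/12 s, in which the tool goes at most 41.7 mm and 7.16 degrees, less where a joint would pass 70% of its speed; a pose out of reach is approached as far as the arm can. A call with a gripper value outside its range is refused whole. The fingers move at their own pace and stop on an object; "newtons" is the grip in N (left out, the last holds). Time passes only in rows, so rows that repeat a pose let the fingers close. It gives the time, the measured TCP pose, the force and the opening at its end, in the units of the state.
- read_state(): the state, without advancing time (a new reading comes with each control period).
- vision.snapshot(name): name is "scene" or "top" or "wrist"; returns the picture (420x560x3 uint8, blue, green, red); there is no depth.
- vision.get_calibration(name): a dict with "intrinsics" (3x3 intrinsics, pixels), "dist" ([k1, k2, p1, p2, k3] as OpenCV has them; the pictures are not rectified), "rvec" (rotation vector, rad) and "tvec" (3), from world to camera coordinates, as OpenCV has them; the wrist camera has in their place "tool_from_camera" (4x4, takes a point from camera to tool coordinates, whose origin is the TCP and whose axes are the flange's). Camera axes: x right, y down, z forward; pixel columns grow to the right and rows downward; lengths in m; the calibration is good to about 2 mm. A picture is of the moment at which its call begins: read the wrist's pose just before it. get_calibration takes no time and is no camera call.
- manip.hand_in(): hands the job in, once; it reports no verdict.
Trained networks look in the newest picture that a camera, given by its name, has taken for a name from the list of things; names that differ only in an ending like _2 or _b are one class to them, and where a whole thing is asked for, a point or a joint stands for the part that bears it (a point fixed in the world has none). Each returns a list of dicts, best first, with "p" (0 to 1); they miss things now and then, are a little off and sometimes report something else, mostly with a low value. They report only what shows in the picture. A call takes as long as a camera call. They do not tell look-alikes from the thing itself.
- vision.search_frame(camera, query): "xyz" ([x, y, z] in m, in world coordinates, good to about 4 mm: the middle of the surface that is visible of it).
- vision.outline_of(camera, query): "region" (420x560 bool, what is visible of it).
- vision.tip_of(camera, query): "xyz" ([x, y, z] in m, in world coordinates, good to about 4 mm: a listed point, or the origin of a listed thing).
The state is a dict: "time_s": time; "q": joint angles; "joint_vel": joint speeds; "tau": joint torques, N m; "ee_pos": TCP position; "orientation": TCP orientation; "wrist_force": force on the tool from outside, world axes, zero at the start; "moment": the same for the moment, N m; "finger_gap": opening from 0.0 (shut) to 1.0 (fully open).
Only numpy, scipy, OpenCV 4.12 (cv2) and the standard library are available. Lean on these libraries where they do the work, as an engineer would, in place of code of your own. Each camera call takes 0.05 s, during which the arm holds its last target. There are 200 camera calls.

## Working session

There is one attempt and no reset: what is moved stays moved. The work goes in short steps, Python scripts to look and compute and a tool call to move; the robot and the scene stay as the last step left them, time stands still between calls to the robot, and variables do not carry over. Pictures are saved under pics/ and viewed, about 8 in all and at most 12, crops included, and the job is handed in when it is done.

Besides the shell and the picture viewer there is one more tool, called after "Call:" as name(argument=value, ...), one argument or row to a line, values as JSON. servo_tool: Moves the arm, as the interface text tells. Its arguments: {"type":"object","properties":{"rows":{"type":"array","items":{"type":"array"}},"newtons":{"type":"number"}},"required":["rows"]}

```bash
mkdir -p pics; cat > h.py <<'E'
import numpy as np, cv2
from cell import read_state, vision, manip
E
python3 - <<'E'
from h import *
s=read_state(); print(s)
a=vision.snapshot("scene"); b=vision.snapshot("top")
cv2.imwrite("pics/scene0.png",a); cv2.imwrite("pics/top0.png",b)
for q in ["long_block","short_block","tray","anvil","pad","lock_pivot","lock_tip","glue_bottle","tape_roll","sticky_pad"]:
    for c in ["top","scene"]:
        print(q,c,[(np.round(d["xyz"],3).tolist(),round(d["p"],2)) for d in vision.tip_of(c,q)][:3])
E
```

```text
{'time_s': 0.0, 'q': array([ 1.16137963,  0.33287092, -0.06468509,  1.46094915,  0.02158194,
        1.34990765, -0.08848899]), 'joint_vel': array([ 8.15667274e-05,  9.71071245e-04, -3.69463801e-04,  9.62663309e-04,
        1.11172876e-04, -2.79052266e-03, -1.82886820e-03]), 'tau': array([-1.15320063e-04, -6.25426698e+01,  4.91819100e-02, -3.91602802e+01,
        1.59689347e-02,  9.82322905e-03,  1.68176769e-05]), 'ee_pos': array([ 0.23562272, -0.57846814,  0.22841275]), 'orientation': array([-7.01010479e-04,  9.81353226e-01,  1.92211673e-01, -1.65271884e-04]), 'wrist_force': array([0.09817961, 0.89800804, 0.31043175]), 'moment': array([0.027415  , 0.02774967, 0.02110877]), 'finger_gap': 0.9968456768008109}
long_block top [([0.585, 0.249, 0.006], 0.75), ([0.358, -0.093, -0.0], 0.56)]
long_block scene [([0.359, -0.09, -0.001], 0.88), ([0.586, 0.253, 0.004], 0.65)]
short_block top [([0.49, 0.252, 0.004], 0.9)]
short_block scene [([0.487, 0.252, 0.004], 0.95), ([0.366, 0.096, 0.0], 0.3)]
tray top [([0.531, 0.253, -0.001], 0.94)]
tray scene [([0.538, 0.251, -0.003], 0.72), ([0.704, 0.092, -0.001], 0.56)]
anvil top [([0.554, -0.184, 0.013], 0.86)]
anvil scene [([0.557, -0.182, 0.011], 0.79)]
pad top [([0.569, -0.028, 0.03], 0.62)]
pad scene [([0.574, -0.026, 0.032], 0.77)]
lock_pivot top [([0.513, -0.028, 0.025], 0.74)]
lock_pivot scene []
lock_tip top [([0.477, -0.019, 0.076], 0.72)]
lock_tip scene [([0.474, -0.022, 0.08], 0.46), ([0.555, -0.183, 0.015], 0.24)]
glue_bottle top []
glue_bottle scene [([0.705, 0.091, 0.001], 0.59), ([0.584, 0.253, 0.006], 0.31)]
tape_roll top [([0.708, -0.004, 0.002], 0.66)]
tape_roll scene [([0.707, -0.007, 0.001], 0.74)]
sticky_pad top [([0.36, 0.093, 0.001], 0.75)]
sticky_pad scene [([0.364, 0.095, 0.001], 0.8), ([0.704, 0.089, -0.003], 0.23)]
```

View pics/top0.png

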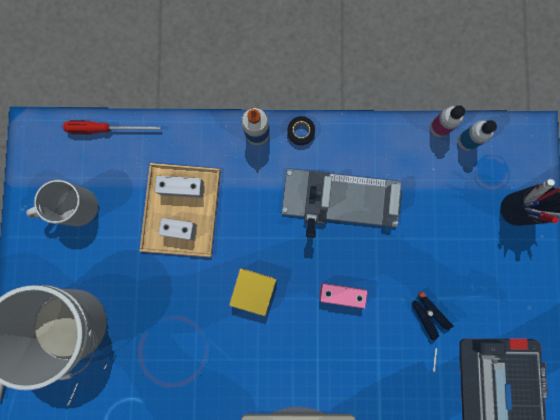

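View pics/scene0.png

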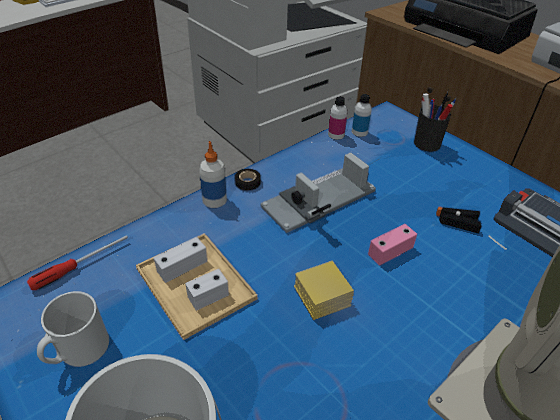

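The long_block candidates are the tray's upper aluminium block at top (180,186) and the pink one at (343,296). The tray block is aluminium and longer than its neighbour at (177,229), so it is the one meant. The pink one is the look-alike. I'm moving towards the tray for a closer look and will confirm it there.

Call:
servo_tool(
  rows=[
    [[2,-2,-1],-5,1],
    [[5,-5,-2],-11,1],
    [[8,-8,-3],-17,1],
    [[11,-11,-3],-23,1],
    [[14,-14,-3],-29,1],
    [[17,-17,-3],-35,1],
    [[20,-20,-3],-41,1],
    [[23,-23,-3],-47,1],
    [[26,-26,-3],-53,1],
    [[29,-29,-3],-59,1],
    [[31,-31,-3],-64,1],
    [[32,-32,-3],-68,1],
  ],
)

```text
time_s: 2.1
ee_pos: [0.4132, -0.1565, 0.2598]
orientation: [0.001, 0.702, 0.712, 0.0]
wrist_force: [0.9, 0.2, -0.3]
finger_gap: 1.0
```

```bash
cat >> h.py <<'E'
from scipy.spatial.transform import Rotation as R
def pose():
    s=read_state(); w,x,y,z=s["orientation"]
    return s, np.array(s["ee_pos"]), R.from_quat([x,y,z,w]).as_matrix()
def delta(p, yaw=None):
    """tool shift (cm) to world p; turn (deg) so tool y points along world yaw (deg), mod 180"""
    s,t,M=pose(); d=M.T@(np.array(p)-t)*100
    cur=np.degrees(np.arctan2(M[1,1],M[0,1]))
    turn=None if yaw is None else -((yaw-cur+90)%180-90)
    print("t",s["time_s"],"tcp",t.round(4),"yaw_y",round(cur,2),"-> shift",d.round(2),"turn",turn,"gap",round(s["finger_gap"],3),"F",s["wrist_force"].round(1))
def cam(name):
    c=vision.get_calibration(name); K=np.array(c["intrinsics"]);D=np.array(c["dist"])
    if name=="wrist":
        _,t,M=pose(); T=np.array(c["tool_from_camera"]); Rc=M@T[:3,:3]; o=M@T[:3,3]+t
    else:
        Rc=cv2.Rodrigues(np.array(c["rvec"]))[0].T; o=-Rc@np.array(c["tvec"]).ravel()
    return K,D,Rc,o
def topl(uv,cm,z):
    K,D,Rc,o=cm
    n=cv2.undistortPoints(np.array(uv,float).reshape(-1,1,2),K,D).reshape(-1,2)
    r=np.c_[n,np.ones(len(n))]@Rc.T
    return (o+r*((z-o[2])/r[:,2])[:,None])[:,:2]
E
python3 -c "
from h import *
delta([0.585,0.25,0.25],0)"
```

```text
t 2.1 tcp [ 0.4132 -0.1565  0.2598] yaw_y 0.78 -> shift [40.41 17.73  1.  ] turn 0.7831694352076966 gap 1.0 F [ 0.9  0.2 -0.3]
```

Call:
servo_tool(
  rows=[
    [[2,1,0],0,1],
    [[5,2.5,0],0,1],
    [[9,4,0],0,1],
    [[13,6,0],0,1],
    [[17,8,0],0,1],
    [[21,10,0],0,1],
    [[25,12,0],0,1],
    [[29,14,0],0,1],
    [[33,15.5,0],0,1],
    [[37,17,0],0.8,1],
    [[39.5,17.7,0],0.8,1],
    [[40.4,17.7,0],0.8,1],
  ],
)

```text
time_s: 3.1
ee_pos: [0.5868, 0.2492, 0.2581]
orientation: [-0.002, 0.709, 0.705, 0.0]
wrist_force: [-1.2, 1.1, -0.5]
finger_gap: 1.001
```

```bash
python3 - <<'E'
from h import *
delta([0.585,0.25,0.25],0)
cm=cam("wrist"); im=vision.snapshot("wrist"); cv2.imwrite("pics/w1.png",im); print("cam",cm[3].round(3))
for q in ["long_block","short_block"]:
    print(q,[(np.round(d["xyz"],3).tolist(),round(d["p"],2)) for d in vision.tip_of("wrist",q)])
    for d in vision.outline_of("wrist",q)[:1]:
        c=max(cv2.findContours(d["region"].astype(np.uint8),0,1)[0],key=cv2.contourArea)
        w=topl(c.reshape(-1,2),cm,.045); r=cv2.minAreaRect(w.astype(np.float32)*1000); print(q,d["p"],r)
E
```

```text
t 3.1 tcp [0.5868 0.2492 0.2581] yaw_y -0.33 -> shift [ 0.07 -0.17  0.81] turn -0.33195430013542193 gap 1.001 F [-1.2  1.1 -0.5]
cam [0.587 0.329 0.402]
long_block [([0.578, 0.246, 0.005], 0.81)]
long_block 0.79 ((580.7162475585938, 251.58712768554688), (94.35742950439453, 35.73646926879883), 86.71600341796875)
short_block [([0.492, 0.252, 0.005], 0.92)]
short_block 0.64 ((494.6352233886719, 254.2509002685547), (70.87129974365234, 42.991973876953125), 81.69052124023438)
```

View pics/w1.png

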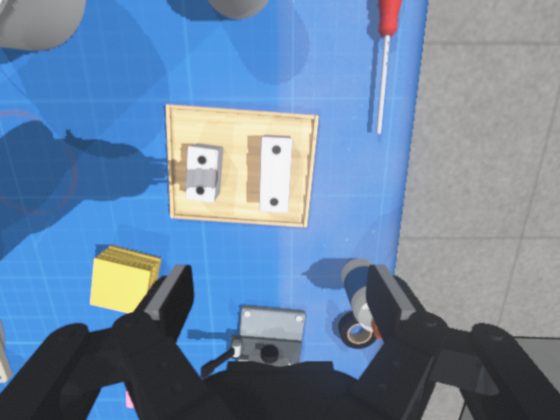

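The wrist picture shows the longer block at (275,174) and the shorter at (202,173), both aluminium and in the tray. I'll take an enlarged confirming crop and a second fit from the top camera.

```bash
python3 - <<'E'
from h import *
im=cv2.imread("pics/w1.png")
cv2.imwrite("pics/c1.png",cv2.resize(im[95:235,155:330],None,fx=3.5,fy=3.5,interpolation=2))
delta([0.582,0.251,0.12],-3)
cm=cam("wrist"); g=vision.snapshot("wrist"); K,D,Rc,o=cm
m=((g.min(2)>165)&(np.ptp(g.astype(int),2)<25)).astype(np.uint8); m=cv2.morphologyEx(m,3,np.ones((7,7)))
for c in cv2.findContours(m[100:240,160:330].copy(),0,1)[0]:
    if cv2.contourArea(c)>800:
        r=cv2.minAreaRect((topl(c.reshape(-1,2)+[160,100],cm,.045)*1000).astype(np.float32)); print("white",r)
b=vision.snapshot("top"); cm=cam("top")
for d in vision.outline_of("top","tray")[:1]:
    c=max(cv2.findContours(d["region"].astype(np.uint8),0,1)[0],key=cv2.contourArea)
    print("tray",cv2.minAreaRect((topl(c.reshape(-1,2),cm,.012)*1000).astype(np.float32)))
E
```

```text
t 3.35 tcp [0.5876 0.2413 0.2593] yaw_y -0.72 -> shift [ 0.97 -0.58 13.93] turn 2.281124527418001 gap 0.999 F [ 0.9 -0.2 -0.9]
white ((493.61395263671875, 252.21075439453125), (66.28136444091797, 38.98370361328125), 82.00521850585938)
white ((580.8206787109375, 250.8673095703125), (92.8944320678711, 36.054718017578125), 86.8838119506836)
tray ((590.335205078125, 195.47251892089844), (143.80377197265625, 72.40660858154297), 37.580787658691406)
```

View pics/c1.png

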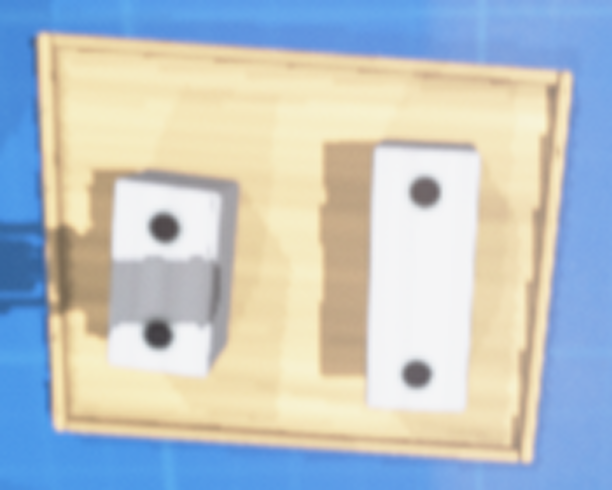

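Confirmed: the long block measures 93 x 36 mm and is aluminium. Its centre is at about (0.581, 0.251), with the grasp axis at -3°. Next is the approach.

Call:
servo_tool(
  rows=[
    [[0.3,-0.3,2],1,1],
    [[0.6,-0.6,5],2.3,1],
    [[0.8,-0.6,8],2.3,1],
    [[0.9,-0.6,11],2.3,1],
    [[0.9,-0.6,13],2.3,1],
    [[0.9,-0.6,14],2.3,1],
    [[0.9,-0.6,14],2.3,1],
    [[0.9,-0.6,14],2.3,1],
    [[0.9,-0.6,14],2.3,1],
  ],
)

```text
time_s: 4.25
ee_pos: [0.5823, 0.252, 0.1211]
orientation: [0.001, 0.725, 0.689, 0.001]
wrist_force: [0.3, 0.5, 0.0]
finger_gap: 1.002
```

```bash
python3 -c "
from h import *
delta([0.5815,0.251,0.042],-3)"
```

```text
t 4.25 tcp [0.5823 0.252  0.1211] yaw_y -2.97 -> shift [-0.11 -0.1   7.91] turn 0.02913858669921865 gap 1.002 F [0.3 0.5 0. ]
```

Well positioned. Descend and grip.

Call:
servo_tool(
  rows=[
    [[-0.1,-0.1,2],0,1],
    [[-0.1,-0.1,5],0,1],
    [[-0.1,-0.1,7],0,1],
    [[-0.1,-0.1,7.9],0,1],
    [[-0.1,-0.1,7.9],0,1],
    [[-0.1,-0.1,7.9],0,0.3],
    [[-0.1,-0.1,7.9],0,0.2],
    [[-0.1,-0.1,7.9],0,0.2],
    [[-0.1,-0.1,7.9],0,0.2],
    [[-0.1,-0.1,7.9],0,0.2],
    [[-0.1,-0.1,7.9],0,0.2],
    [[-0.1,-0.1,7.9],0,0.2],
  ],
  newtons=40,
)

```text
time_s: 5.25
ee_pos: [0.5807, 0.2512, 0.0417]
orientation: [0.0, 0.725, 0.689, 0.001]
wrist_force: [-2.4, -1.6, 8.5]
finger_gap: 0.375
```

Call:
servo_tool(
  rows=[
    [[0,0,-0.5],0,0.2],
    [[0,0,-2],0,0.2],
    [[0,0,-5],0,0.2],
    [[0,0,-9],0,0.2],
    [[0,0,-12],0,0.2],
    [[0,0,-13],0,0.2],
    [[0,0,-13],0,0.2],
    [[0,0,-13],0,0.2],
  ],
)

```text
time_s: 5.92
ee_pos: [0.5806, 0.2508, 0.171]
orientation: [0.001, 0.725, 0.689, 0.001]
wrist_force: [0.8, -0.3, -0.5]
finger_gap: 0.198
```

```bash
python3 - <<'E'
from h import *
delta([0.5,0.1,0.18],-3)
P={}
for k in range(2):
  for c in ["top","scene"]:
    vision.snapshot(c)
    for q in ["anvil","pad","lock_pivot","lock_tip"]:
        for d in vision.tip_of(c,q)[:1]:
            if d["p"]>.4: P.setdefault(q,[]).append(d["xyz"])
for q in P: print(q,np.round(P[q],3).tolist())
im=vision.snapshot("top"); cv2.imwrite("pics/t2.png",cv2.resize(im[150:270,260:420],None,fx=5,fy=5,interpolation=2))
E
```

```text
t 5.9167 tcp [0.5806 0.2508 0.171 ] yaw_y -2.95 -> shift [-15.47  -7.28  -0.92] turn 0.052539513899859 gap 0.198 F [ 0.8 -0.3 -0.5]
anvil [[0.554, -0.182, 0.014], [0.559, -0.185, 0.008], [0.553, -0.183, 0.014]]
pad [[0.571, -0.025, 0.028], [0.573, -0.024, 0.032], [0.57, -0.022, 0.032], [0.574, -0.024, 0.031]]
lock_pivot [[0.516, -0.028, 0.026], [0.704, 0.093, 0.0], [0.516, -0.024, 0.024], [0.518, -0.025, 0.028]]
lock_tip [[0.478, -0.018, 0.078], [0.477, -0.023, 0.077], [0.476, -0.02, 0.076], [0.477, -0.023, 0.079]]
```

View pics/t2.png

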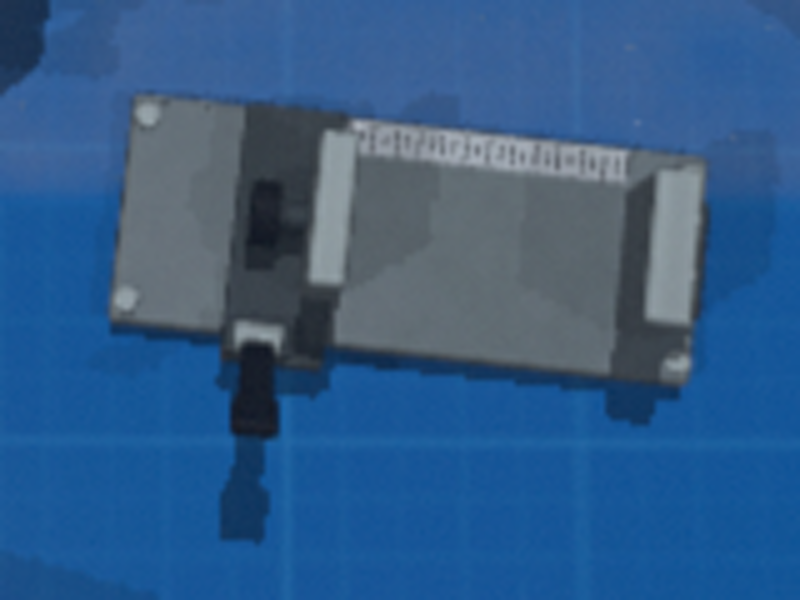

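The caliper crop shows the jaw, the pad at (265,215) and the raised lever at (255,390). The finger gap of 0.20 suggests the block is not held, so I'll look.

```bash
python3 - <<'E'
from h import *
delta([0.5815,0.251,0.042],-3)
im=vision.snapshot("wrist"); b=vision.snapshot("top")
cv2.imwrite("pics/w2.png",np.hstack([im[:,:],cv2.resize(b[130:290,100:260],(420,420))])[:, ::1][:, :])
p=cv2.imread("pics/w2.png"); cv2.imwrite("pics/w2.png",cv2.resize(p,None,fx=.8,fy=.8))
for c in ["top","wrist"]: print([(np.round(d["xyz"],3).tolist(),round(d["p"],2)) for d in vision.tip_of(c,"long_block")])
E
```

```text
t 6.9667 tcp [0.5804 0.2509 0.1702] yaw_y -2.94 -> shift [ 0.02  0.11 12.82] turn 0.0634391626338271 gap 0.2 F [-0.2  0.5 -1.2]
[([0.359, -0.091, -0.002], 0.97), ([0.585, 0.248, 0.003], 0.67)]
[([0.578, 0.247, 0.008], 0.93)]
```

View pics/w2.png

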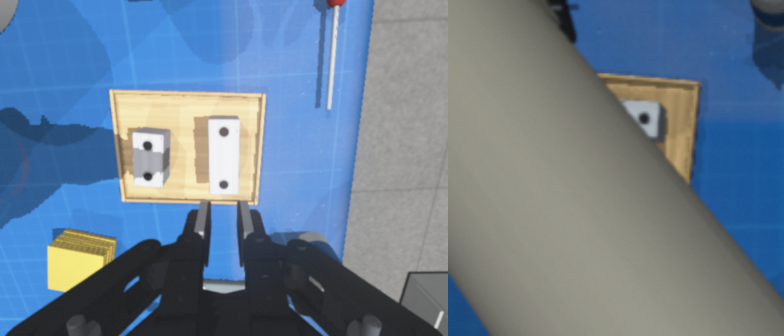

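The block still lies where it was, so it slipped out of an unfinished grip. I'll retry with a full close command, more grip force and more closing time, checking the gap before I lift.

Call:
servo_tool(
  rows=[
    [[0,0,0],0,1],
    [[0,0,0],0,1],
    [[0,0,0],0,1],
    [[0,0.1,2],0,1],
    [[0,0.1,5],0,1],
    [[0,0.1,8],0,1],
    [[0,0.1,11],0,1],
    [[0,0.1,12.7],0,1],
    [[0,0.1,13],0,1],
    [[0,0.1,13],0,1],
    [[0,0.1,13],0,0],
    [[0,0.1,13],0,0],
  ],
  newtons=70,
)

```text
time_s: 8.17
ee_pos: [0.5823, 0.2514, 0.0421]
orientation: [0.001, 0.725, 0.689, 0.001]
wrist_force: [-0.1, -0.0, 0.4]
finger_gap: 0.747
```

Call:
servo_tool(
  rows=[
    [[0,0,0],0,0],
    [[0,0,0],0,0],
    [[0,0,0],0,0],
    [[0,0,0],0,0],
    [[0,0,0],0,0],
    [[0,0,0],0,0],
    [[0,0,0],0,0],
    [[0,0,0],0,0],
    [[0,0,0],0,0],
  ],
)

```text
time_s: 8.92
ee_pos: [0.5857, 0.2517, 0.0482]
orientation: [0.003, 0.725, 0.688, 0.004]
wrist_force: [-10.7, -10.2, 53.4]
finger_gap: 0.103
```

Call:
servo_tool(
  rows=[
    [[0,0,0],0,0],
    [[0,0,-0.5],0,0],
    [[0,0,-1],0,0],
    [[0,0,-2],0,0],
    [[0,0,-2],0,0],
    [[0,0,-2],0,0],
  ],
)

```text
time_s: 9.42
ee_pos: [0.5816, 0.2508, 0.0605]
orientation: [0.0, 0.725, 0.689, 0.0]
wrist_force: [0.3, 0.2, -0.2]
finger_gap: -0.001
```

Closed fully with 53 N upward, so the fingers are pressing on something and have not gripped. I'll look again before moving.

```bash
python3 - <<'E'
from h import *
print(manip.finger_overhang)
im=vision.snapshot("wrist"); s=vision.snapshot("scene")
c=vision.get_calibration("wrist"); K=np.array(c["intrinsics"]);T=np.linalg.inv(np.array(c["tool_from_camera"]))
_,t,M=pose()
pts=np.array([[0,0,-.03],[0,0,0],[0,0,.025]]+[list(M.T@(np.array(p)-t)) for p in [[.581,.251,.045],[.581,.205,.045],[.581,.297,.045]]])
pc=pts@T[:3,:3].T+T[:3,3]
uv=cv2.projectPoints(pc,np.zeros(3),np.zeros(3),K,np.array(c["dist"]))[0].reshape(-1,2)
print(uv.round(0).tolist())
for i,p in enumerate(uv): cv2.circle(im,(int(p[0]),int(p[1])),4,[(0,0,255),(0,255,0)][i>2],1)
cv2.imwrite("pics/w3.png",np.hstack([cv2.resize(im[60:420,120:460],(420,445)),cv2.resize(s[220:340,120:220],(371,445))]))
E
```

```text
0.025
[[280.0, 298.0], [280.0, 264.0], [280.0, 244.0], [280.0, 251.0], [283.0, 317.0], [275.0, 173.0]]
```

View pics/w3.png

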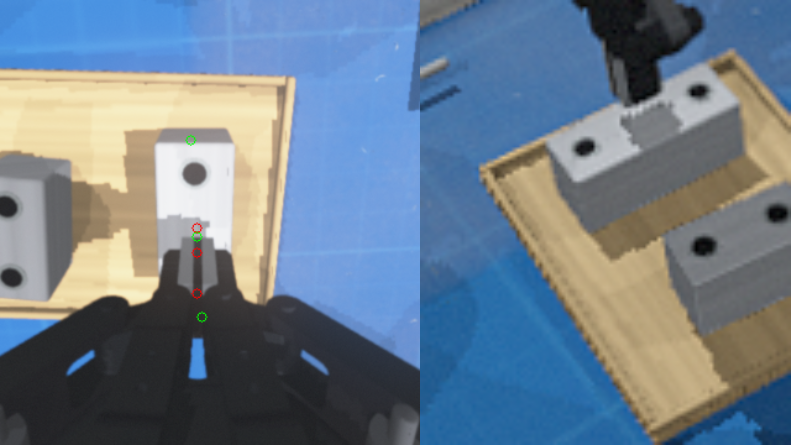

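The shut fingertips sit on top of the block at crop (197,237), so the grip was far too shallow. The fingertips reach about 10 mm less far than I assumed, partly because they stand farther back while open. The block has not moved. I'll open, go about 14 mm deeper and check before lifting.

Call:
servo_tool(
  rows=[
    [[0,0,-1.5],0,0],
    [[0,0,-3],0,1],
    [[0,0,-3],0,1],
    [[0,0,-3],0,1],
    [[0,0,-3],0,1],
    [[0,0,-3],0,1],
    [[0,0,-1],0,1],
    [[0,0,1],0,1],
    [[0,0,2.4],0,1],
    [[0,0,3.2],0,1],
    [[0,0,3.2],0,1],
    [[0,0,3.2],0,1],
  ],
  newtons=40,
)

```text
time_s: 10.52
ee_pos: [0.5813, 0.2509, 0.0282]
orientation: [-0.0, 0.725, 0.689, -0.0]
wrist_force: [0.2, 0.4, 0.5]
finger_gap: 1.0
```

Call:
servo_tool(
  rows=[
    [[0,0,0],0,0.6],
    [[0,0,0],0,0.6],
    [[0,0,0],0,0.4],
    [[0,0,0],0,0.3],
    [[0,0,0],0,0.3],
    [[0,0,0],0,0.3],
    [[0,0,0],0,0.3],
    [[0,0,0],0,0.3],
    [[0,0,0],0,0.3],
  ],
)

```text
time_s: 11.27
ee_pos: [0.5817, 0.251, 0.0289]
orientation: [0.0, 0.725, 0.689, 0.0]
wrist_force: [-1.9, -0.4, 6.7]
finger_gap: 0.407
```

Call:
servo_tool(
  rows=[
    [[0,0,0],0,0],
    [[0,0,0],0,0],
    [[0,0,0],0,0],
    [[0,0,-0.2],0,0],
    [[0,0,-0.5],0,0],
    [[0,0,-1],0,0],
    [[0,0,-1.5],0,0],
    [[0,0,-1.5],0,0],
  ],
)

```text
time_s: 11.93
ee_pos: [0.5818, 0.2511, 0.0444]
orientation: [0.0, 0.725, 0.689, 0.001]
wrist_force: [0.7, 0.7, -4.0]
finger_gap: 0.413
```

```bash
python3 - <<'E'
from h import *
delta([0.5815,0.251,0.18],-3)
E
```

```text
t 11.9333 tcp [0.5818 0.2511 0.0444] yaw_y -2.94 -> shift [ -0.    -0.02 -13.56] turn 0.05561193456635749 gap 0.413 F [ 0.7  0.7 -4. ]
```

Held: gap 0.41, about 36 mm, and 4 N of weight. Lift and carry to the caliper.

Call:
servo_tool(
  rows=[
    [[0,0,-1.5],0,0],
    [[0,0,-4],0,0],
    [[0,0,-7.5],0,0],
    [[0,0,-11],0,0],
    [[-1,0,-13],0,0],
    [[-3,0,-13.5],0,0],
    [[-6,0,-13.5],0.5,0],
    [[-9.5,0,-13.5],1,0],
    [[-13,0,-13.5],1.5,0],
    [[-16.5,0,-13.5],2,0],
    [[-20,0,-13.5],2.5,0],
    [[-23.5,0,-13.5],3,0],
  ],
)

```text
time_s: 12.93
ee_pos: [0.5689, 0.0147, 0.1793]
orientation: [0.0, 0.743, 0.67, 0.0]
wrist_force: [1.5, 0.2, -3.8]
finger_gap: 0.407
```

Call:
servo_tool(
  rows=[
    [[-3,-0.1,0],0,0],
    [[-6.5,-0.3,0],0,0],
    [[-10,-0.5,0],0,0],
    [[-12.5,-0.7,0],0,0],
    [[-13.7,-0.8,0],0,0],
    [[-14,-0.8,0],0,0],
    [[-14,-0.8,0],0,0],
    [[-14,-0.8,0],0,0],
    [[-14,-0.8,0],0,0],
  ],
)

```text
time_s: 13.68
ee_pos: [0.5473, -0.1201, 0.1785]
orientation: [-0.0, 0.742, 0.671, 0.0]
wrist_force: [-0.5, -0.7, -3.7]
finger_gap: 0.406
```

```bash
python3 - <<'E'
from h import *
delta([0.562,-0.123,0.037],-5.9)
E
```

```text
t 13.6833 tcp [ 0.5473 -0.1201  0.1785] yaw_y -5.77 -> shift [-0.15  1.49 14.15] turn 0.12853407007570183 gap 0.406 F [-0.5 -0.7 -3.7]
```

Call:
servo_tool(
  rows=[
    [[0,0.5,1],0,0],
    [[-0.1,1.2,3],0,0],
    [[-0.1,1.5,5],0,0],
    [[-0.1,1.5,6.5],0,0],
    [[-0.1,1.5,7],0,0],
    [[-0.1,1.5,7],0,0],
    [[-0.1,1.5,7],0,0],
  ],
)

```text
time_s: 14.27
ee_pos: [0.5621, -0.1242, 0.1085]
orientation: [-0.0, 0.742, 0.67, 0.0]
wrist_force: [1.0, -0.5, -3.9]
finger_gap: 0.407
```

```bash
python3 - <<'E'
from h import *
delta([0.562,-0.123,0.037],-5.9)
im=vision.snapshot("wrist"); s=vision.snapshot("scene")
cv2.imwrite("pics/w4.png",np.hstack([im[20:420,60:500],cv2.resize(s[130:240,240:390],(360,264+136))]))
E
```

```text
t 14.2667 tcp [ 0.5621 -0.1242  0.1085] yaw_y -5.89 -> shift [ 0.12 -0.02  7.15] turn 0.013235684989822971 gap 0.407 F [ 1.  -0.5 -3.9]
```

View pics/w4.png

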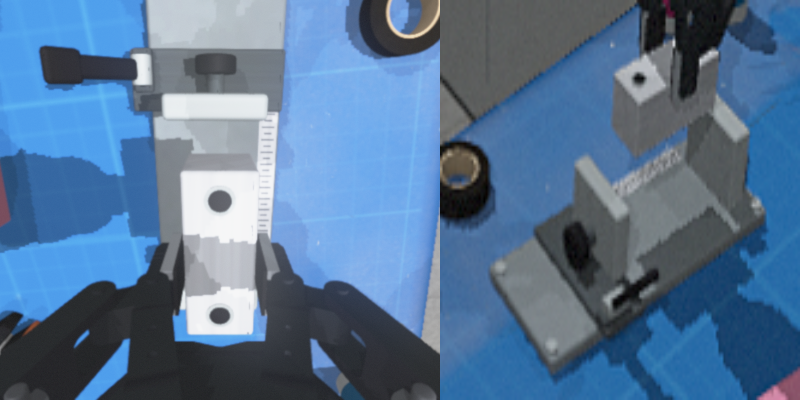

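The block is square to the bed and between the jaws: sliding jaw at crop (215,105), block at (220,250). One pixel check of the jaw position follows.

```bash
python3 - <<'E'
from h import *
cm=cam("wrist")
w=topl([[223,138],[328,138],[222,115],[329,115]],cm,.068)
a=np.array([.556,-.183]);th=np.radians(-5.9); ux=np.array([np.cos(th),np.sin(th)]); uy=np.array([-np.sin(th),np.cos(th)])
for p in w: print(p.round(4),((p-a)@ux).round(4),((p-a)@uy).round(4))
E
```

```text
[ 0.5353 -0.0591] -0.0333 0.1211
[ 0.5981 -0.0657] 0.0298 0.121
[ 0.5369 -0.046 ] -0.0331 0.1344
[ 0.5994 -0.0526] 0.0297 0.1342
```

Consistent: jaw 63 mm wide, centred within 2 mm, gap about 120 mm. Lower and release, opening only part way at first.

Call:
servo_tool(
  rows=[
    [[0.1,0,1.5],0,0],
    [[0.1,0,3.5],0,0],
    [[0.1,0,5.5],0,0],
    [[0.1,0,6.5],0,0],
    [[0.1,0,7],0,0],
    [[0.1,0,7.2],0,0],
    [[0.1,0,7.2],0,0],
    [[0.1,0,7.2],0,0],
  ],
)

```text
time_s: 15.03
ee_pos: [0.5626, -0.124, 0.0373]
orientation: [0.001, 0.743, 0.67, 0.0]
wrist_force: [0.8, 0.2, -4.9]
finger_gap: 0.411
```

Call:
servo_tool(
  rows=[
    [[0,0,0],0,0.45],
    [[0,0,0],0,0.5],
    [[0,0,0],0,0.6],
    [[0,0,0],0,0.8],
    [[0,0,0],0,1],
    [[0,0,0],0,1],
    [[0,0,0],0,1],
    [[0,0,-2],0,1],
    [[0,0,-5],0,1],
    [[0,0,-9],0,1],
    [[0,0,-11.5],0,1],
    [[0,0,-12],0,1],
  ],
)

```text
time_s: 16.03
ee_pos: [0.5641, -0.1239, 0.1613]
orientation: [0.003, 0.743, 0.67, 0.002]
wrist_force: [0.4, -0.6, -0.1]
finger_gap: 1.002
```

Placed and released. Before pushing I'll work out where the shut fingertips really are from the earlier wrist picture, where the tip edge was at raw row about 252.

```bash
python3 - <<'E'
from h import *
delta([0.0,0,0],-5.9)
c=vision.get_calibration("wrist"); K=np.array(c["intrinsics"]);T=np.linalg.inv(np.array(c["tool_from_camera"]))
for x in (-.011,0,.011):
    P=np.array([[x,0,z] for z in (0,.005,.01,.015,.02,.025)])@T[:3,:3].T+T[:3,3]
    print(x,cv2.projectPoints(P,np.zeros(3),np.zeros(3),K,np.array(c["dist"]))[0][:,0,1].round(1))
print(np.array(c["tool_from_camera"]).round(3))
vision.snapshot("wrist"); cm=cam("wrist"); 
a=np.array([.556,-.183]);th=np.radians(-5.9); ux=np.array([np.cos(th),np.sin(th)]); uy=np.array([-np.sin(th),np.cos(th)])
for q in ["pad","lock_tip","lock_pivot","long_block"]:
    for d in vision.tip_of("wrist",q)[:1]:
        p=np.array(d["xyz"]); print(q,d["p"],p.round(4),((p[:2]-a)@ux).round(4),((p[:2]-a)@uy).round(4))
E
```

```text
t 16.0333 tcp [ 0.5641 -0.1239  0.1613] yaw_y -5.93 -> shift [  6.51 -57.5   15.73] turn -0.033039613346588226 gap 1.002 F [ 0.4 -0.6 -0.1]
-0.011 [282.2 277.3 272.7 268.3 264.1 260.2]
0 [264.3 259.8 255.6 251.6 247.8 244.2]
0.011 [245.6 241.6 237.8 234.2 230.8 227.5]
[[-0.002 -0.949 -0.314  0.08 ]
 [ 1.    -0.002  0.     0.   ]
 [-0.001 -0.314  0.949 -0.144]
 [ 0.     0.     0.     1.   ]]
pad 0.97 [ 0.5684 -0.0203  0.032 ] -0.0044 0.1631
lock_pivot 0.84 [ 0.5209 -0.0264  0.0247] -0.051 0.1522
long_block 0.73 [ 0.3556 -0.0898  0.0027] -0.2089 0.0721
```

Inconclusive, so I'll find the tip by touch: shut fingers, touching the bare bed plate (12 mm high) behind the carriage.

Call:
servo_tool(
  rows=[
    [[1.5,0,0],0,0],
    [[4,-0.2,0],0,0],
    [[7.5,-0.4,0],0,0],
    [[10.5,-0.4,0],0,0],
    [[12.5,-0.4,0],0,0],
    [[12.8,-0.4,0],0,0],
    [[12.8,-0.4,1.5],0,0],
    [[12.8,-0.4,4.5],0,0],
    [[12.8,-0.4,7.5],0,0],
    [[12.8,-0.4,9.5],0,0],
    [[12.8,-0.4,10],0,0],
    [[12.8,-0.4,10],0,0],
  ],
  newtons=30,
)

```text
time_s: 17.28
ee_pos: [0.5694, 0.0033, 0.054]
orientation: [-0.002, 0.743, 0.669, -0.001]
wrist_force: [-0.9, -0.6, 0.3]
finger_gap: -0.002
```

```bash
python3 - <<'E'
from h import *
delta([0.573,0.003,0.055],-5.9)
s=vision.snapshot("scene"); w=vision.snapshot("wrist")
cv2.imwrite("pics/w5.png",np.hstack([w[20:420,60:500],cv2.resize(s[130:240,240:390],(360,400))]))
E
```

```text
t 17.2833 tcp [0.5694 0.0033 0.054 ] yaw_y -5.95 -> shift [ 0.    0.36 -0.1 ] turn -0.05319039542260384 gap -0.002 F [-0.9 -0.6  0.3]
```

View pics/w5.png

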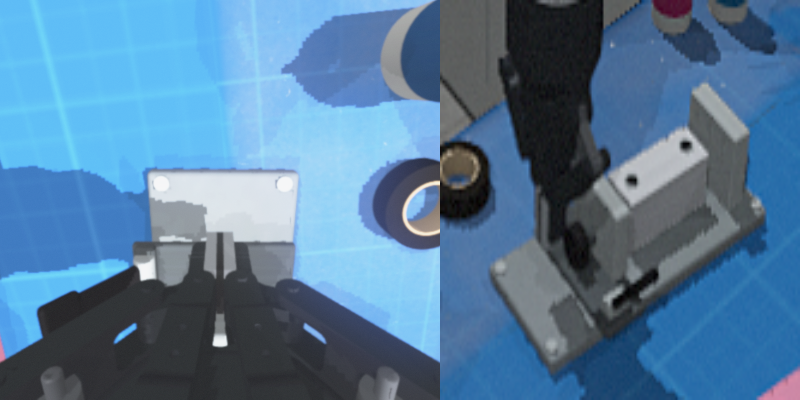

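The block lies square on the bed with a gap to the sliding jaw. The shut fingers stand behind the thumb pad, their tip at crop (218,235). Touching down slowly.

Call:
servo_tool(
  rows=[
    [[0.3,0.3,0.5],0,0],
    [[0.3,0.3,1],0,0],
    [[0.3,0.3,1.3],0,0],
    [[0.3,0.3,1.5],0,0],
    [[0.3,0.3,1.7],0,0],
    [[0.3,0.3,1.7],0,0],
  ],
)

```text
time_s: 17.88
ee_pos: [0.5741, 0.0065, 0.0389]
orientation: [-0.0, 0.743, 0.67, -0.0]
wrist_force: [-1.0, 0.2, -0.4]
finger_gap: 0.002
```

Call:
servo_tool(
  rows=[
    [[0,0,0.2],0,0],
    [[0,0,0.4],0,0],
    [[0,0,0.5],0,0],
    [[0,0,0.5],0,0],
  ],
)

```text
time_s: 18.22
ee_pos: [0.5742, 0.0065, 0.034]
orientation: [-0.0, 0.743, 0.67, -0.0]
wrist_force: [0.3, 0.0, -0.3]
finger_gap: -0.0
```

Call:
servo_tool(
  rows=[
    [[0,0,0.3],0,0],
    [[0,0,0.5],0,0],
    [[0,0,0.5],0,0],
  ],
)

```text
time_s: 18.47
ee_pos: [0.574, 0.0065, 0.0287]
orientation: [-0.0, 0.743, 0.67, -0.0]
wrist_force: [0.6, -0.5, 0.6]
finger_gap: -0.001
```

Call:
servo_tool(
  rows=[
    [[0,0,0.3],0,0],
    [[0,0,0.5],0,0],
    [[0,0,0.5],0,0],
  ],
)

```text
time_s: 18.72
ee_pos: [0.574, 0.0065, 0.0237]
orientation: [-0.0, 0.743, 0.67, -0.0]
wrist_force: [-0.6, 0.0, -0.6]
finger_gap: -0.003
```

Call:
servo_tool(
  rows=[
    [[0,0,0.3],0,0],
    [[0,0,0.5],0,0],
    [[0,0,0.5],0,0],
  ],
)

```text
time_s: 18.97
ee_pos: [0.5741, 0.0065, 0.0187]
orientation: [-0.0, 0.743, 0.67, -0.0]
wrist_force: [-0.3, 1.2, -0.3]
finger_gap: 0.001
```

Call:
servo_tool(
  rows=[
    [[0,0,0.2],0,0],
    [[0,0,0.4],0,0],
    [[0,0,0.4],0,0],
  ],
)

```text
time_s: 19.22
ee_pos: [0.5741, 0.0065, 0.0148]
orientation: [-0.0, 0.743, 0.67, -0.0]
wrist_force: [0.0, 0.3, -0.7]
finger_gap: 0.001
```

Call:
servo_tool(
  rows=[
    [[0,0,0.2],0,0],
    [[0,0,0.3],0,0],
    [[0,0,0.3],0,0],
  ],
)

```text
time_s: 19.47
ee_pos: [0.5742, 0.0065, 0.012]
orientation: [-0.0, 0.743, 0.67, -0.0]
wrist_force: [0.5, 0.2, 0.4]
finger_gap: -0.0
```

Call:
servo_tool(
  rows=[
    [[0,0,0.2],0,0],
    [[0,0,0.3],0,0],
    [[0,0,0.3],0,0],
  ],
)

```text
time_s: 19.72
ee_pos: [0.5746, 0.0066, 0.0101]
orientation: [0.0, 0.743, 0.67, -0.0]
wrist_force: [-4.5, -1.1, 10.9]
finger_gap: -0.001
```

Contact at TCP z 0.0105, so the shut fingertips are about level with the TCP, not 25 mm ahead. I'll put the tips at about z 0.023, clear of the carriage, and push slowly on the pad.

Call:
servo_tool(
  rows=[
    [[0,0,-0.6],0,0],
    [[0,0,-1.25],0,0],
    [[0,0,-1.25],0,0],
    [[-0.4,0,-1.25],0,0],
    [[-0.8,0,-1.25],0,0],
    [[-1.2,0,-1.25],0,0],
    [[-1.4,0,-1.25],0,0],
    [[-1.6,0,-1.25],0,0],
    [[-1.7,0,-1.25],0,0],
    [[-1.8,0,-1.25],0,0],
  ],
)

```text
time_s: 20.55
ee_pos: [0.5724, -0.0115, 0.0217]
orientation: [-0.0, 0.743, 0.669, 0.0]
wrist_force: [-0.1, 0.9, 0.8]
finger_gap: -0.003
```

Call:
servo_tool(
  rows=[
    [[-0.1,0,0],0,0],
    [[-0.2,0,0],0,0],
    [[-0.3,0,0],0,0],
    [[-0.4,0,0],0,0],
    [[-0.5,0,0],0,0],
    [[-0.6,0,0],0,0],
  ],
)

```text
time_s: 21.05
ee_pos: [0.5718, -0.0172, 0.0218]
orientation: [-0.0, 0.743, 0.67, 0.0]
wrist_force: [-0.4, 3.0, 1.1]
finger_gap: -0.001
```

Sliding at 3 N, as expected. Continue.

Call:
servo_tool(
  rows=[
    [[-0.12,0,0],0,0],
    [[-0.24,0,0],0,0],
    [[-0.36,0,0],0,0],
    [[-0.48,0,0],0,0],
    [[-0.6,0,0],0,0],
    [[-0.72,0,0],0,0],
    [[-0.84,0,0],0,0],
    [[-0.96,0,0],0,0],
    [[-1.08,0,0],0,0],
    [[-1.2,0,0],0,0],
    [[-1.3,0,0],0,0],
  ],
)

```text
time_s: 21.97
ee_pos: [0.5705, -0.0295, 0.0218]
orientation: [-0.0, 0.743, 0.67, 0.0]
wrist_force: [-0.5, 6.6, 3.1]
finger_gap: 0.001
```

Call:
servo_tool(
  rows=[
    [[-0.1,0,0],0,0],
    [[-0.2,0,0],0,0],
    [[-0.3,0,0],0,0],
    [[-0.4,0,0],0,0],
    [[-0.5,0,0],0,0],
    [[-0.6,0,0],0,0],
  ],
)

```text
time_s: 22.47
ee_pos: [0.5699, -0.0353, 0.0218]
orientation: [-0.0, 0.743, 0.67, 0.0]
wrist_force: [-0.4, 5.3, 2.9]
finger_gap: -0.001
```

Call:
servo_tool(
  rows=[
    [[-0.06,0,0],0,0],
    [[-0.12,0,0],0,0],
    [[-0.18,0,0],0,0],
    [[-0.24,0,0],0,0],
  ],
)

```text
time_s: 22.8
ee_pos: [0.5696, -0.0377, 0.0218]
orientation: [-0.0, 0.743, 0.67, 0.0]
wrist_force: [-1.4, 5.7, 3.0]
finger_gap: 0.002
```

Call:
servo_tool(
  rows=[
    [[-0.05,0,0],0,0],
    [[-0.1,0,0],0,0],
    [[-0.15,0,0],0,0],
  ],
)

```text
time_s: 23.05
ee_pos: [0.5695, -0.0392, 0.0218]
orientation: [-0.0, 0.743, 0.67, 0.0]
wrist_force: [-1.3, 6.0, 3.0]
finger_gap: 0.002
```

Call:
servo_tool(
  rows=[
    [[-0.05,0,0],0,0],
    [[-0.1,0,0],0,0],
    [[-0.15,0,0],0,0],
    [[-0.2,0,0],0,0],
  ],
)

```text
time_s: 23.38
ee_pos: [0.5694, -0.04, 0.0219]
orientation: [-0.001, 0.742, 0.67, 0.001]
wrist_force: [-1.3, 10.4, 1.3]
finger_gap: -0.002
```

Call:
servo_tool(
  rows=[
    [[-0.05,0,0],0,0],
    [[-0.1,0,0],0,0],
    [[-0.15,0,0],0,0],
  ],
)

```text
time_s: 23.63
ee_pos: [0.5694, -0.0401, 0.0219]
orientation: [-0.001, 0.742, 0.671, 0.002]
wrist_force: [0.7, 14.2, 1.9]
finger_gap: 0.001
```

Stalled at TCP anvil-y 0.144, where a 92 mm gap was predicted, with 14 N. The block is nipped. Retract, rise and check the lever.

Call:
servo_tool(
  rows=[
    [[0,0,0],0,0],
    [[0.5,0,0],0,0],
    [[1.2,0,0],0,0],
    [[2,0,0],0,0],
    [[2.8,0,-0.5],0,0],
    [[3,0,-2],0,0],
    [[3,0,-5],0,0],
    [[3,0,-8.5],0,0],
    [[3,0,-11],0,0],
    [[3,-3,-12],0,0],
    [[3,-6,-12],0,0],
    [[3,-7,-12],0,0],
  ],
)

```text
time_s: 24.63
ee_pos: [0.5002, -0.0055, 0.1425]
orientation: [0.001, 0.742, 0.67, -0.001]
wrist_force: [0.8, 0.1, 0.2]
finger_gap: 0.003
```

```bash
python3 - <<'E'
from h import *
delta([0.479,-0.050,0.10],-5.9)
a=np.array([.556,-.183]);th=np.radians(-5.9); ux=np.array([np.cos(th),np.sin(th)]); uy=np.array([-np.sin(th),np.cos(th)])
for c in ["wrist","scene","top"]:
  im=vision.snapshot(c)
  if c=="top": t=im
  if c=="scene": s=im
  for q in ["pad","lock_tip","lock_pivot"]:
    for d in vision.tip_of(c,q)[:1]:
        p=np.array(d["xyz"]); print(c,q,round(d["p"],2),p.round(4),((p[:2]-a)@ux).round(4),((p[:2]-a)@uy).round(4))
cv2.imwrite("pics/w6.png",np.hstack([cv2.resize(t[150:270,260:420],(400,300)),cv2.resize(s[130:240,240:390],(400,300))]))
E
```

```text
t 24.6333 tcp [ 0.5002 -0.0055  0.1425] yaw_y -5.87 -> shift [-4.64 -1.65  4.25] turn 0.032547301310799526 gap 0.003 F [0.8 0.1 0.2]
wrist pad 0.97 [ 0.564  -0.0474  0.0333] -0.006 0.1357
wrist lock_tip 0.59 [ 0.4699 -0.0508  0.0751] -0.0992 0.1226
wrist lock_pivot 0.98 [ 0.5186 -0.0544  0.0255] -0.0504 0.1241
scene pad 0.75 [ 0.5692 -0.0545  0.0324] -0.0001 0.1292
scene lock_tip 0.4 [ 0.4756 -0.0518  0.0803] -0.0935 0.1222
top pad 0.17 [0.4911 0.2533 0.0032] -0.1094 0.4273
```

View pics/w6.png

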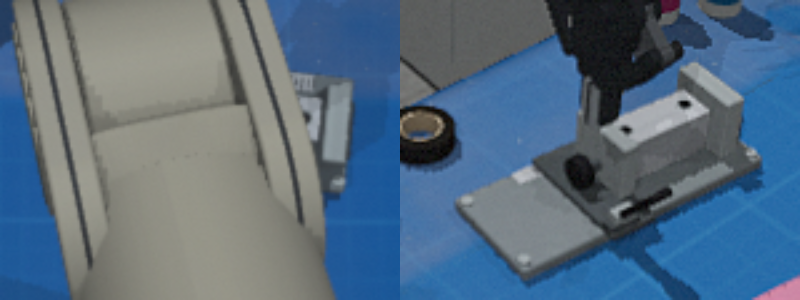

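The block is nipped between both jaws and the lever is still raised (scene crop (640,205)). Press the lever.

Call:
servo_tool(
  rows=[
    [[-1.5,-0.5,0],0,0],
    [[-3.5,-1.3,0],0,0],
    [[-4.6,-1.7,0],0,0],
    [[-4.7,-1.75,0],0,0],
    [[-4.7,-1.75,1],0,0],
    [[-4.7,-1.75,3],0,0],
    [[-4.7,-1.75,5],0,0],
    [[-4.7,-1.75,5.5],0,0],
    [[-4.7,-1.75,5.5],0,0],
  ],
)

```text
time_s: 25.98
ee_pos: [0.4795, -0.0502, 0.0851]
orientation: [-0.001, 0.742, 0.67, -0.001]
wrist_force: [0.4, 0.4, -0.3]
finger_gap: 0.005
```

Call:
servo_tool(
  rows=[
    [[0,0,0.4],0,0],
    [[0,0,0.8],0,0],
    [[0,0,1.2],0,0],
    [[0,0,1.6],0,0],
    [[0,0,2],0,0],
    [[0,0,2.4],0,0],
    [[0,0,2.8],0,0],
    [[0,0,3.2],0,0],
    [[0,0,3.6],0,0],
    [[0,0,4],0,0],
    [[0,0,4.4],0,0],
    [[0,0,4.7],0,0],
  ],
)

```text
time_s: 26.98
ee_pos: [0.4801, -0.0514, 0.0391]
orientation: [-0.0, 0.743, 0.67, -0.0]
wrist_force: [-1.4, -0.5, 1.2]
finger_gap: -0.0
```

Call:
servo_tool(
  rows=[
    [[0,0,0.3],0,0],
    [[0,0,0.6],0,0],
    [[0,0,0.8],0,0],
    [[0,0,0.8],0,0],
  ],
)

```text
time_s: 27.32
ee_pos: [0.4801, -0.0514, 0.0313]
orientation: [-0.0, 0.743, 0.67, -0.0]
wrist_force: [-0.1, 0.8, 0.5]
finger_gap: -0.001
```

Call:
servo_tool(
  rows=[
    [[0,0,0.1],0,0],
    [[0,0,0.2],0,0],
    [[0,0,0.3],0,0],
    [[0,0,0.3],0,0],
  ],
)

```text
time_s: 27.65
ee_pos: [0.4803, -0.0515, 0.0286]
orientation: [0.0, 0.743, 0.67, 0.0]
wrist_force: [-0.7, 0.3, 0.1]
finger_gap: 0.001
```

Call:
servo_tool(
  rows=[
    [[0,0,0.1],0,0],
    [[0,0,0.2],0,0],
    [[0,0,0.3],0,0],
    [[0,0,0.3],0,0],
  ],
)

```text
time_s: 27.98
ee_pos: [0.4805, -0.0515, 0.0268]
orientation: [0.0, 0.743, 0.67, -0.0]
wrist_force: [-8.2, 0.9, 21.3]
finger_gap: 0.001
```

Call:
servo_tool(
  rows=[
    [[0,0,0.1],0,0],
    [[0,0,0.2],0,0],
    [[0,0,0.2],0,0],
  ],
)

```text
time_s: 28.23
ee_pos: [0.4807, -0.0514, 0.0261]
orientation: [0.001, 0.743, 0.67, -0.001]
wrist_force: [-17.0, 1.0, 41.6]
finger_gap: 0.001
```

Hard stop reached and the lever is flat. Rise, move over the block, open.

Call:
servo_tool(
  rows=[
    [[0,0,-0.5],0,0],
    [[0,0,-2],0,0],
    [[0,0,-5],0,0],
    [[0,0,-8.5],0,0],
    [[0,0,-11],0,0.5],
    [[-1.5,2,-12],0,1],
    [[-3.5,4,-12],0,1],
    [[-5.5,6.2,-12],0,1],
    [[-7,8,-12],0,1],
    [[-7.7,8.8,-12],0,1],
    [[-7.7,8.8,-12],0,1],
    [[-7.7,8.8,-12],0,1],
  ],
  newtons=40,
)

```text
time_s: 29.23
ee_pos: [0.5596, -0.1363, 0.1433]
orientation: [-0.001, 0.743, 0.67, 0.0]
wrist_force: [-0.3, -0.3, 0.0]
finger_gap: 0.997
```

```bash
python3 - <<'E'
from h import *
delta([0.561,-0.137,0.036],-5.9)
im=vision.snapshot("wrist"); s=vision.snapshot("scene"); cv2.imwrite("pics/w7.png",np.hstack([im[20:420,60:500],cv2.resize(s[130:240,240:390],(360,400))]))
E
```

```text
t 29.2333 tcp [ 0.5596 -0.1363  0.1433] yaw_y -5.92 -> shift [-0.06  0.16 10.73] turn -0.021128997626632895 gap 0.997 F [-0.3 -0.3  0. ]
```

View pics/w7.png

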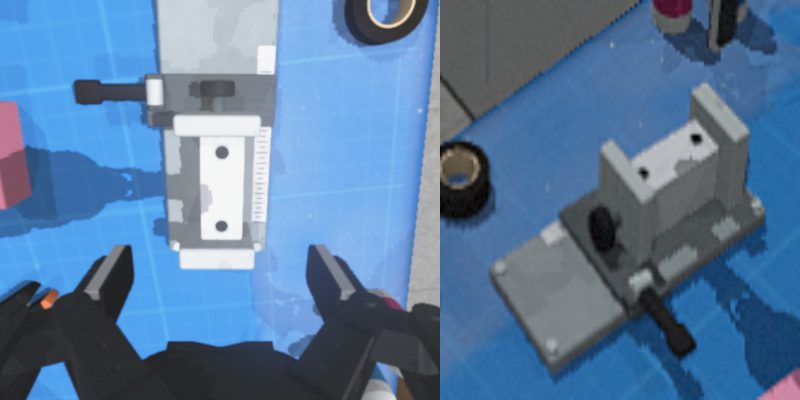

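The lever lies flat at crop (110,92), and the block at (221,190) is nipped between the jaws. Grip it.

Call:
servo_tool(
  rows=[
    [[-0.1,0.15,2],0,1],
    [[-0.1,0.15,5],0,1],
    [[-0.1,0.15,8],0,1],
    [[-0.1,0.15,10],0,1],
    [[-0.1,0.15,10.7],0,1],
    [[-0.1,0.15,10.7],0,1],
    [[-0.1,0.15,10.7],0,0.6],
    [[-0.1,0.15,10.7],0,0.6],
    [[-0.1,0.15,10.7],0,0.5],
    [[-0.1,0.15,10.7],0,0.4],
    [[-0.1,0.15,10.7],0,0.3],
    [[-0.1,0.15,10.7],0,0.3],
  ],
  newtons=50,
)

```text
time_s: 30.33
ee_pos: [0.5618, -0.1385, 0.0381]
orientation: [0.001, 0.743, 0.669, 0.0]
wrist_force: [-3.6, 0.9, 7.8]
finger_gap: 0.409
```

Call:
servo_tool(
  rows=[
    [[0,0,0],0,0],
    [[0,0,0],0,0],
    [[0,0,0],0,0],
    [[0,0,0],0,0],
    [[0,0,-0.1],0,0],
    [[0,0,-0.2],0,0],
    [[0,0,-0.3],0,0],
  ],
)

```text
time_s: 30.92
ee_pos: [0.5609, -0.1384, 0.0394]
orientation: [-0.0, 0.743, 0.669, -0.0]
wrist_force: [0.4, -1.1, -5.5]
finger_gap: 0.405
```

Call:
servo_tool(
  rows=[
    [[0,0,-0.3],0,0],
    [[0,0,-0.7],0,0],
    [[0,0,-1.2],0,0],
    [[0,0,-1.8],0,0],
    [[0,0,-2.5],0,0],
    [[0,0,-3.3],0,0],
    [[0,0,-4.3],0,0],
    [[0,0,-5.5],0,0],
    [[0,0,-7.5],0,0],
    [[0,0,-10],0,0],
    [[0,0,-12.5],0,0],
    [[0,0,-13.5],0,0],
  ],
)

```text
time_s: 31.92
ee_pos: [0.5629, -0.1381, 0.1792]
orientation: [0.002, 0.743, 0.67, 0.001]
wrist_force: [0.2, 0.2, -2.7]
finger_gap: 0.403
```

```bash
python3 - <<'E'
from h import *
delta([0.581,0.251,0.175],-3)
a=np.array([.556,-.183]);th=np.radians(-5.9); ux=np.array([np.cos(th),np.sin(th)]); uy=np.array([-np.sin(th),np.cos(th)])
vision.snapshot("scene"); vision.snapshot("wrist")
for c in ["scene","wrist"]:
  for q in ["pad","lock_tip","lock_pivot"]:
    for d in vision.tip_of(c,q)[:1]:
        p=np.array(d["xyz"]); print(c,q,round(d["p"],2),p.round(4),((p[:2]-a)@ux).round(4),((p[:2]-a)@uy).round(4))
E
```

```text
t 31.9167 tcp [ 0.5629 -0.1381  0.1792] yaw_y -5.92 -> shift [38.89 -2.21  0.38] turn -2.916808238719014 gap 0.403 F [ 0.2  0.2 -2.7]
scene pad 0.89 [ 0.5703 -0.0541  0.0325] 0.001 0.1297
scene lock_tip 0.57 [ 0.4523 -0.0479  0.0278] -0.117 0.1237
scene lock_pivot 0.7 [ 0.5099 -0.0543  0.0242] -0.0591 0.1233
wrist pad 0.91 [ 0.5695 -0.0492  0.0328] -0.0003 0.1345
wrist lock_tip 0.97 [ 0.4418 -0.0477  0.0237] -0.1275 0.1228
wrist lock_pivot 0.62 [ 0.5186 -0.0558  0.0268] -0.0503 0.1227
```

The lever is flat and the pad is where a 92 mm gap puts it. Carry the block back to its place in the tray.

Call:
servo_tool(
  rows=[
    [[1.5,0,0],0,0],
    [[4.5,-0.2,0],0,0],
    [[8,-0.4,0],0,0],
    [[11.5,-0.6,0],-0.5,0],
    [[15,-0.8,0],-1,0],
    [[18.5,-1,0],-1.5,0],
    [[22,-1.2,0],-2,0],
    [[25.5,-1.4,0],-2.5,0],
    [[29,-1.6,0],-2.9,0],
    [[32.5,-1.8,0],-2.9,0],
    [[36,-2,0],-2.9,0],
    [[38,-2.2,0],-2.9,0],
  ],
)

```text
time_s: 33.32
ee_pos: [0.5773, 0.2466, 0.1739]
orientation: [-0.001, 0.724, 0.689, 0.0]
wrist_force: [-0.3, 1.2, -4.0]
finger_gap: 0.405
```

Call:
servo_tool(
  rows=[
    [[0.5,0,0],0,0],
    [[0.9,0,1],0,0],
    [[0.9,0,4],0,0],
    [[0.9,0,7],0,0],
    [[0.9,0,9],0,0],
    [[0.9,0,9.5],0,0],
    [[0.9,0,9.5],0,0],
    [[0.9,0,9.5],0,0],
  ],
)

```text
time_s: 33.98
ee_pos: [0.5797, 0.2504, 0.0802]
orientation: [0.0, 0.726, 0.688, 0.0]
wrist_force: [-0.1, -0.1, -3.4]
finger_gap: 0.404
```

```bash
python3 -c "
from h import *
delta([0.581,0.251,0.031],-3)"
```

```text
t 33.9833 tcp [0.5797 0.2504 0.0802] yaw_y -3.1 -> shift [0.07 0.12 4.92] turn -0.09586195495421634 gap 0.404 F [-0.1 -0.1 -3.4]
```

Call:
servo_tool(
  rows=[
    [[0,0.1,1.5],0,0],
    [[0,0.1,3],0,0],
    [[0,0.1,4],0,0],
    [[0,0.1,4.5],0,0],
    [[0,0.1,4.8],0,0],
    [[0,0.1,4.9],0,0],
    [[0,0.1,4.9],0,0],
  ],
)

```text
time_s: 34.57
ee_pos: [0.5801, 0.2508, 0.0312]
orientation: [0.0, 0.726, 0.688, -0.0]
wrist_force: [-2.8, -2.1, -0.0]
finger_gap: 0.403
```

Call:
servo_tool(
  rows=[
    [[0,0,0],0,0.45],
    [[0,0,0],0,0.5],
    [[0,0,0],0,0.7],
    [[0,0,0],0,1],
    [[0,0,0],0,1],
    [[0,0,0],0,1],
    [[0,0,-2],0,1],
    [[0,0,-5],0,1],
    [[0,0,-9],0,1],
    [[0,0,-12.5],0,1],
    [[0,0,-14],0,1],
    [[0,0,-14],0,1],
  ],
)

```text
time_s: 35.57
ee_pos: [0.5819, 0.2522, 0.1755]
orientation: [0.001, 0.726, 0.688, 0.003]
wrist_force: [-0.5, 0.5, -0.5]
finger_gap: 1.0
```

```bash
python3 - <<'E'
from h import *
delta([0.581,0.251,0.18],-3)
cm=cam("wrist"); im=vision.snapshot("wrist"); s=vision.snapshot("scene"); 
cv2.imwrite("pics/w8.png",np.hstack([im[20:420,60:500],cv2.resize(s[140:340,130:390],(360,277+123))]))
for q in ["long_block","short_block"]: print(q,[(np.round(d["xyz"],3).tolist(),round(d["p"],2)) for d in vision.tip_of("wrist",q)])
for q in ["pad","lock_tip","lock_pivot"]: print(q,[(np.round(d["xyz"],3).tolist(),round(d["p"],2)) for d in vision.tip_of("scene",q)][:1])
E
```

```text
t 35.5667 tcp [0.5819 0.2522 0.1755] yaw_y -3.04 -> shift [-0.12 -0.08 -0.45] turn -0.04034437005726943 gap 1.0 F [-0.5  0.5 -0.5]
long_block [([0.581, 0.252, 0.008], 0.66)]
short_block [([0.492, 0.251, 0.001], 0.61)]
pad [([0.57, -0.051, 0.036], 0.78)]
lock_tip [([0.449, -0.046, 0.029], 0.77)]
lock_pivot [([0.512, -0.05, 0.025], 0.74)]
```

View pics/w8.png

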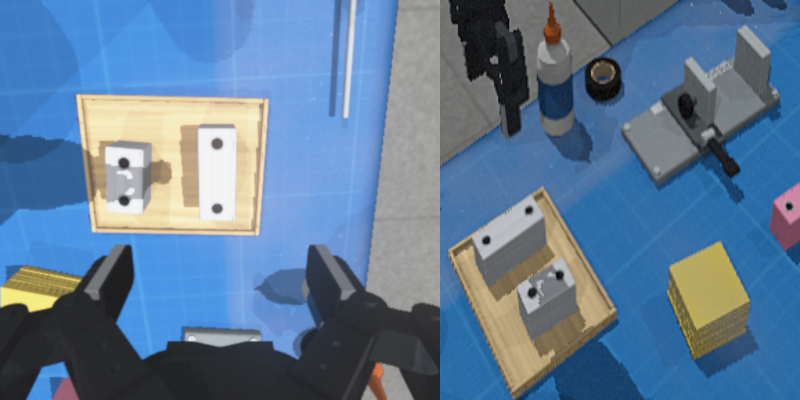

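The long block stands upright in the tray at crop (217,172). The caliper is locked with its lever flat, and the other things are in place.

```bash
python3 -c "
from h import *
print(read_state()['joint_vel'].round(3)); manip.hand_in()"
```

```text
[ 0.001 -0.002 -0.002 -0.005 -0.001  0.001 -0.001]
the job is handed in; nothing more can be done
```

The job is done and handed in at about 36 s of the 72 s allowed; no verdict was reported. I laid the long block on the caliper's bed and released it. Then I pushed the sliding jaw by its thumb pad until it stalled on the block at about 14 N. I pressed the lock lever to its stop, which took about 42 N vertically on the fingertips, and put the block back in its place in the tray.

**Last checks:**
- **Block:** it stands upright and released in the tray at (0.581, 0.252).
- **Caliper:** the lever lies flat, with its tip at z 0.029. The pad sits about 0.132 m from the anvil, good to a few mm, which matches a 92 mm gap. The jaw looked upright, but I did not measure its tilt.
- **Other things:** the short block, glue bottle, tape roll and note stack looked unmoved. The network put the short block within a few mm of its start.
- **Robot:** the arm is clear and at rest.

**What failed or disagreed:**
- **Grasps:** the first two failed because they were too shallow. On the second, the fingers pressed on the block with about 53 N; it did not visibly move.
- **Fingertip position:** a touch test put the shut fingertips about level with the TCP, not the stated 25 mm ahead. I grasped lower and set the push and press heights from that.
- **Tray outline:** one fit of the tray from the top camera was nonsense because the arm hid the tray, and I ignored it.

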